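# Free the red fuse carrier of the office power box

## Robot

A 6-joint arm with a two-finger parallel gripper is mounted at the origin on the work surface. World frame = base frame: x ahead of the robot, y to its left, z up, the work surface at z = 0. Lengths are in m, angles in rad, forces in N, time in s.
With the tool pointing down it reaches from about 0.4 to 0.825 m from the base axis. Payload 7 kg.
Tool frame: the origin (TCP) lies at the centre of the arm's flange, where the gripper is bolted on; the fingertips stand 178 mm ahead of it and the grasp point (between the pads) lies 159 mm ahead of it (arm.tip_reach is the distance from the TCP to the fingertips, in m); z points along the fingers, y is the direction in which the jaws open and shut (so a half turn about z gives the same grasp; the last joint's range is limited). The gripper opens to 88 mm and grips with 3 to 60 N. Pads are 19 mm wide; open, the fingers measure 130 mm over their backs; the gripper's body (78 mm by 193 mm) begins 47 mm behind the grasp point.
Start: joints at [1.533, 0.359, 0.012, 0, -1.224, -0.288], TCP at [0.216, 0.639, 0.405] pointing down, gripper open.
Joint ranges: [-3.07, 3.07], [-1.43, 2.12], [-1.02, 1.25], [-3.03, 1.67], [-3.05, -0], [-3.03, 3.03]. Speed limits (rad/s): [2.39, 2.39, 3.01, 3.14, 3.14, 3.14].

## Interface

Orientations are given as [roll, pitch, yaw] about the fixed x, y, z axes, in that order (R = Rz(yaw) Ry(pitch) Rx(roll)).
In Python, from station import arm gives the robot as it stands.
- The arm moves only by the shell command python3 -m inch 'ROWS' [OPENING] [FORCE]. ROWS is JSON, a list that holds one entry, the list of rows, each a list of 6 numbers: the shift along the world's x, y, z in units of 200 mm (1.0 is 200 mm), then the turn, a rotation vector about the world's x, y, z in units of 180 degrees (1.0 is 180 degrees). A call has 1 to 8 rows; each row is the pose to reach, as a shift and turn from the pose commanded when the call began, turning the shorter way round; what a row does not reach only later rows make up. A row lasts 1/8 s, in which the tool goes at most 62.5 mm and 10.7 degrees, less where a joint would pass 70% of its speed; a pose out of reach is approached as far as the arm can. A call with a number of a shift or a turn outside -1 to 1 is refused whole. A call with a gripper value outside its range is refused whole. OPENING is the finger opening in mm, from 0 to 87.6, set as the call begins (- or left out, the last holds). The fingers move at their own pace and stop on an object; FORCE is the grip in N (left out, the last holds). Time passes only in rows, so rows that repeat a pose let the fingers close. It gives the time, the measured TCP pose, the force and the opening at its end, in the units of the state.
- arm.get_state(): the state, without advancing time (a new reading comes with each control period).
- arm.grab_frame(name): name is "side" or "top" or "wrist"; returns the picture (384x512x3 uint8, blue, green, red); there is no depth.
- arm.camera_params(name): a dict with "vertical_fov" (degrees; the focal length in pixels is half the picture's height over the tangent of half this angle, whatever the lens; pixels are square), "cx", "cy" (the principal point, pixels), "k1" (the pictures are not rectified: a ray, as slopes to the right and down, at radius r is drawn at 1 + k1 r^2 times it, then the intrinsics apply), "pose" (4x4, takes a point from camera to world coordinates). Camera axes: x right, y down, z forward; pixel columns grow to the right and rows downward; lengths in m; the calibration is good to about 2 mm. A picture is of the moment at which its call begins: read the wrist's pose just before it. camera_params takes no time and is no camera call; for the wrist camera it gives the pose at the moment of the call.
- arm.job_done(): hands the job in, once; it reports no verdict.
Trained networks look in the newest picture that a camera, given by its name, has taken for a name from the list of things; names that differ only in an ending like _2 or _b are one class to them, and where a whole thing is asked for, a point or a joint stands for the part that bears it (a point fixed in the world has none). Each returns a list of dicts, best first, with "score" (0 to 1); they miss things now and then, are a little off and sometimes report something else, mostly with a low value. They report only what shows in the picture. A call takes as long as a camera call. They do not tell look-alikes from the thing itself.
- arm.search_frame(target, camera): "box" ([left, top, right, bottom] in pixels, round what is visible of it).
- arm.regions_of(target, camera): "region" (384x512 bool, what is visible of it) and "box" ([left, top, right, bottom] in pixels, round what is visible of it).
The state is a dict: "t": time; "q": joint angles; "qd": joint speeds; "joint_efforts": joint torques, N m; "eef_pos": TCP position; "ee_rot": TCP orientation; "force": force on the tool from outside, world axes, zero at the start; "moment": the same for the moment, N m; "width": finger opening in m.
Only numpy, scipy, OpenCV 4.12 (cv2) and the standard library are available. Lean on these libraries where they do the work, as an engineer would, in place of code of your own. Each camera call takes 0.05 s, during which the arm holds its last target.

## Task

The red fuse on this office desk has to be changed. Press the red fuse cap down against its spring, twist it anticlockwise (seen from above) until it comes free, lift it out and set it gently down in the green tray; leave the blue fuse cap in its box as it is.

Things in the scene. Friction and masses are not known exactly. Their poses are not given: they have to be found in the camera images.
- red_cap_mid (a point): red fuse cap, 120 g; point at its centre, 37 mm above its underside, z up. Top 39 mm: grip bar, 48 mm along its x, 18 mm thick in y; pinch across y, 25 mm above this point. Below: 53 mm disc 10 mm thick, 14 mm stem, brass cross-bar 48 x 9 x 6 mm along x. At the start: locked, point 87 mm above the desk, bar 60 degrees clockwise (from above) of the red box's x axis; lift 30 mm to clear the box
- red_holder: fixed grey box, 110 x 110 x 62 mm, red strip, under the red cap; origin under its centre, on the cap's axis, z up. x: its lid's slot and two white marks. Black collar 66 mm wide, 78 mm above the desk. Cap frees when pressed 10 mm (catch ends at 7, bottom at 13; spring 5 to 10 N), turned anticlockwise 60 degrees while down till its bar lies along x (within 10 degrees; stop 5 beyond), then raised
- tray: shallow open green tray, 160 (x) x 130 (y) mm outside, 25 mm high, walls and floor 4 mm; fixed to the desk. Origin at the centre of its underside, z up
- blue_cap_mid (a point): the blue fuse cap, the same as the red one but in its own grey box with a blue strip; this point at its centre. To be left alone
Things that resemble listed ones, but are neither listed nor needed, are in the scene too. Leave any black or orange look-alike of the part that bears red_cap_mid alone. Leave any turquoise look-alike of the red_holder alone.

How it is judged:
On the way, in this order (a step that is already met when the one before it is completed fails the run):
1. the red cap is pressed down past its catch (z of red_cap_mid in the frame of red_holder below 0.0805 m and horizontal distance between red_cap_mid and red_holder below 0.012 m), for 0.1 s.
2. the red cap, in its box, is turned to the open position (angle between the x axis of red_cap_mid and the x axis of red_holder, either way round below 0.26 rad and horizontal distance between red_cap_mid and red_holder below 0.015 m and z of red_cap_mid in the frame of red_holder below 0.11 m), for 0.1 s.
At the end, for the whole second after the job is handed in: The red cap rests in the green tray, standing or lying: its centre within the tray's walls and less than 55 mm above the tray's underside, at rest and released; the blue cap is within 5 mm of where it started (x of red_cap_mid in the frame of tray between -0.076 and 0.076 m and y of red_cap_mid in the frame of tray between -0.061 and 0.061 m and z of red_cap_mid in the frame of tray below 0.055 m and linear speed of red_cap below 0.03 m/s and contact force between the fingers and red_cap below 0.1 N and distance of blue_cap_mid from where it was at the start of the episode below 0.005 m); the robot touches nothing.
It fails at once if the blue cap is pushed, turned out or moved by more than 5 mm (distance of blue_cap_mid from where it was at the start of the episode above 0.005 m).
It fails at once if the red cap is let go over the tray with its centre more than 95 mm above the tray's underside (about 55 mm of fall) (x of red_cap_mid in the frame of tray between -0.076 and 0.076 m and y of red_cap_mid in the frame of tray between -0.061 and 0.061 m and z of red_cap_mid in the frame of tray above 0.095 m and contact force between the fingers and red_cap below 0.05 N).
It also fails if it takes over 45 s, if anything falls off the work surface, if the arm or the gripper's body presses on something with over 40 N, if the wrist force passes 120 N, or if a joint passes its speed limit or range.

## Working session

There is one attempt and no reset: what is moved stays moved. The work goes in short steps, Python scripts to look and compute and a shell command to move; the robot and the scene stay as the last step left them, time stands still between calls to the robot, and variables do not carry over. Pictures are saved under pics/ and viewed, and the job is handed in when it is done.

```bash
ls; mkdir -p pics; python3 - <<'E'
from station import arm
import cv2,numpy as np
for n in ["side","top"]:
    f=arm.grab_frame(n); cv2.imwrite(f"pics/{n}0.png",f)
    for t in ["red_cap_mid","red_holder","tray","blue_cap_mid"]:
        print(n,t,[(round(d["score"],2),[int(v) for v in d["box"]]) for d in arm.search_frame(t,n)])
    p=arm.camera_params(n);print({k:(np.round(v,3).tolist()) for k,v in p.items()})
print(arm.get_state())
E
```

```text
pics
side red_cap_mid [(0.9, [257, 174, 286, 213]), (0.81, [301, 249, 335, 301]), (0.63, [212, 158, 236, 193])]
side red_holder [(0.74, [226, 179, 309, 262]), (0.59, [93, 159, 180, 236])]
side tray []
side blue_cap_mid [(0.63, [349, 130, 374, 163])]
{'vertical_fov': 50.454, 'cx': 257.719, 'cy': 187.473, 'k1': 0.026, 'pose': [[-0.764, -0.464, 0.448, 0.291], [-0.645, 0.542, -0.539, 0.375], [0.008, -0.701, -0.713, 0.606], [0.0, 0.0, 0.0, 1.0]]}
top red_cap_mid [(0.82, [255, 145, 282, 167]), (0.69, [243, 206, 269, 223]), (0.62, [231, 265, 252, 281])]
top red_holder [(0.96, [179, 84, 235, 148]), (0.93, [229, 182, 288, 246])]
top tray [(0.59, [141, 180, 197, 244]), (0.44, [343, 227, 371, 250])]
top blue_cap_mid [(0.62, [344, 227, 371, 247])]
{'vertical_fov': 45.669, 'cx': 252.485, 'cy': 192.458, 'k1': -0.059, 'pose': [[-0.002, -0.996, 0.088, 0.541], [-1.0, 0.002, -0.002, 0.005], [0.001, -0.088, -0.996, 1.098], [0.0, 0.0, 0.0, 1.0]]}
{'t': 0.5, 'q': array([ 1.53311802e+00,  3.58622945e-01,  1.18554650e-02, -2.54787885e-05,
       -1.22406090e+00, -2.88109923e-01]), 'qd': array([-0.00020687, -0.00224603, -0.00106779,  0.00188757, -0.00132573,
       -0.00198212]), 'joint_efforts': array([ 3.46776769e-04, -5.81798708e+01,  2.93068653e+01,  6.99705631e+00,
        1.19447158e-02, -3.76628213e-05]), 'eef_pos': array([0.21603681, 0.63946524, 0.40462238]), 'ee_rot': array([ 3.14155512e+00,  1.38681555e-05, -3.25796893e-01]), 'force': array([ 0.11631558, -0.22326041,  0.08153213]), 'moment': array([ 0.00183229, -0.01075358, -0.0306459 ]), 'width': 0.08730440683248696}
```

View pics/side0.png

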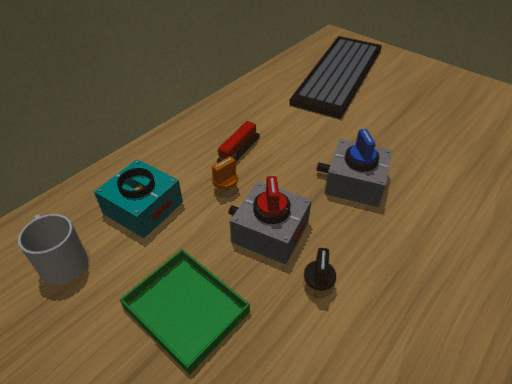

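View pics/top0.png

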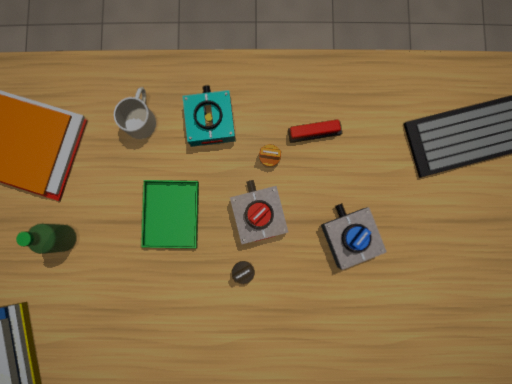

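The red cap candidates in the top view are red (259,214), orange (270,155) and black (243,272). The red one, in the grey box with the red strip, fits. The turquoise box at (208,118) is a decoy, and the tray is at (170,214). I'll confirm in an enlarged crop and measure.

```bash
cat > h.py <<'E'
import numpy as np,cv2
from station import arm
def ray(n,u,v,p=None):
    p=p or arm.camera_params(n); f=192/np.tan(np.radians(p["vertical_fov"])/2)
    x=np.array([(u-p["cx"])/f,(v-p["cy"])/f]); s=x.copy()
    for _ in range(20): s=x/(1+p["k1"]*(s@s))
    P=np.array(p["pose"]); return P[:3,3],P[:3,:3]@np.array([s[0],s[1],1])
def atz(n,u,v,z,p=None):
    o,d=ray(n,u,v,p); return o+d*(z-o[2])/d[2]
def proj(n,X,p=None):
    p=p or arm.camera_params(n); f=192/np.tan(np.radians(p["vertical_fov"])/2)
    P=np.array(p["pose"]); c=P[:3,:3].T@(np.array(X)-P[:3,3]); s=c[:2]/c[2]; s=s*(1+p["k1"]*(s@s)); return s*f+[p["cx"],p["cy"]]
E
python3 - <<'E'
from h import *
a=cv2.imread("pics/top0.png")[170:260,130:300]; b=cv2.imread("pics/side0.png")[165:270,220:350]
cv2.imwrite("pics/tc.png",cv2.resize(a,None,fx=4.7,fy=4.7,interpolation=cv2.INTER_CUBIC))
cv2.imwrite("pics/sc.png",cv2.resize(b,None,fx=5.5,fy=5.5,interpolation=cv2.INTER_CUBIC))
E
```

```text
(no output)
```

View pics/tc.png

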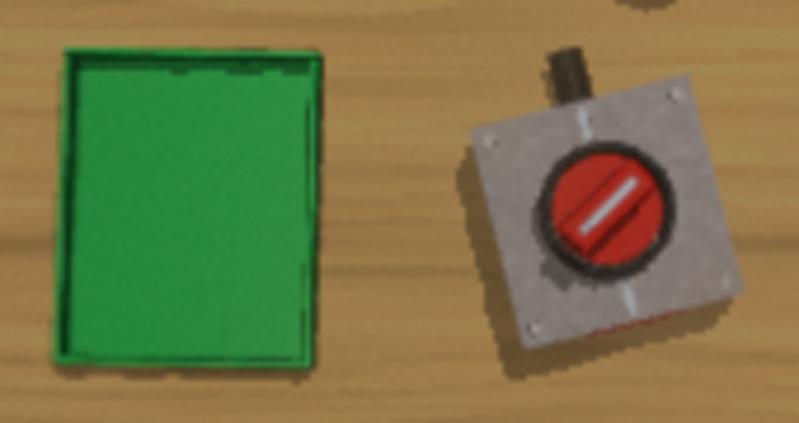

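View pics/sc.png

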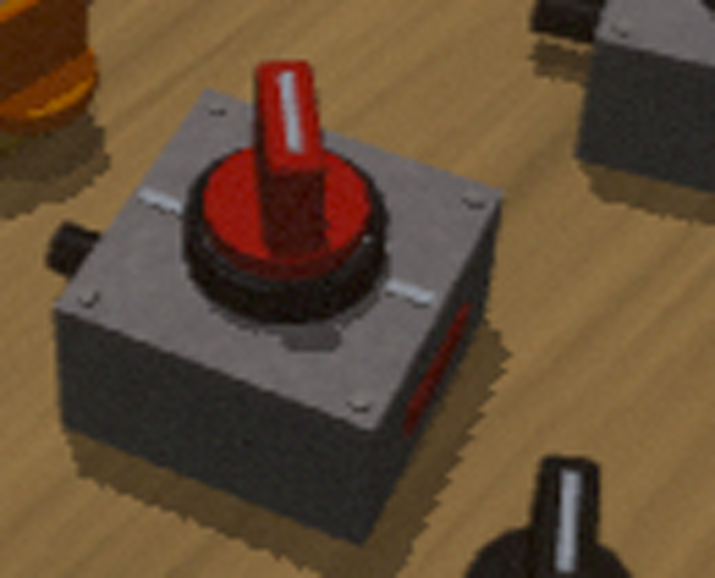

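```bash
python3 - <<'E'
from h import *
T=lambda x,y:(130+x/4.7,170+y/4.7)
S=lambda x,y:(220+x/5.5,165+y/5.5)
for nm,f,n in (("top",T,[(583,120),(628,300)]),):
    m=[atz(nm,*f(*c),.062) for c in n]; d=m[0]-m[1]; print("marks",np.mean(m,0),np.degrees(np.arctan2(d[1],d[0])))
c=[atz("top",*T(*c),.062) for c in [(472,130),(688,78),(742,292),(525,348)]]
print("lid top",np.round(c,3),np.mean(c,0)); 
for i in range(4):
    d=c[(i+1)%4]-c[i];print(np.linalg.norm(d),np.degrees(np.arctan2(d[1],d[0])))
m=[atz("side",*S(*c),.062) for c in [(160,203),(410,293)]]; d=m[0]-m[1]; print("side marks",np.mean(m,0),np.degrees(np.arctan2(d[1],d[0])))
c=[atz("side",*S(*c),.062) for c in [(208,90),(500,192),(375,430),(57,308)]]; print("lid side",np.mean(c,0))
m=[atz("top",*T(*c),.124) for c in [(580,233),(637,180)]]; d=m[1]-m[0]; print("bar",np.mean(m,0),np.linalg.norm(d),np.degrees(np.arctan2(d[1],d[0])))
m=[atz("side",*S(*c),.124) for c in [(287,72),(294,152)]]; d=m[0]-m[1]; print("bar side",np.mean(m,0),np.linalg.norm(d),np.degrees(np.arctan2(d[1],d[0])))
print("collar top", atz("top",*T(606,210),.078))
c=[atz("top",*T(*c),.025) for c in [(65,50),(322,52),(316,368),(55,366)]]
print("tray",np.round(c,3),np.mean(c,0))
for i in range(4):
    d=c[(i+1)%4]-c[i];print(np.linalg.norm(d),np.degrees(np.arctan2(d[1],d[0])))
E
```

```text
marks [ 0.5810663  -0.01082325  0.062     ] 13.873417082154619
lid top [[ 0.62   0.054  0.062]
 [ 0.645 -0.051  0.062]
 [ 0.541 -0.077  0.062]
 [ 0.515  0.028  0.062]] [ 0.58016825 -0.01147404  0.062     ]
0.10786056885876483 -76.51092726977217
0.10675976597141502 -166.23650549910704
0.10791886830712574 104.28777012685914
0.10826386312374965 13.734377319960833
side marks [ 0.57795755 -0.00878713  0.062     ] 14.657337624458846
lid side [ 0.5771409  -0.00885902  0.062     ]
bar [ 0.5801099  -0.01128661  0.124     ] 0.03538941542235145 -47.2228349494163
bar side [ 0.57778828 -0.00918493  0.124     ] 0.0341580343920347 -47.76686043653904
collar top [ 0.58030056 -0.01085008  0.078     ]
tray [[0.663 0.261 0.025]
 [0.662 0.131 0.025]
 [0.504 0.133 0.025]
 [0.505 0.264 0.025]] [0.5835809 0.1972851 0.025    ]
0.13017209962331852 -90.57276851879612
0.15830333607723068 179.3681306671556
0.13063075426611054 89.60828648527219
0.15871726115211657 -0.7970513166028617
```

```bash
python3 -m inch '[[[0.11,-0.2,0,0,0,-0.01],[0.22,-0.42,0,0,0,-0.03],[0.34,-0.64,0,0,0,-0.05],[0.46,-0.86,0,0,0,-0.07],[0.52,-1,0,0,0,-0.09],[0.56,-1,0,0,0,-0.1],[0.6,-1,0,0,0,-0.11]]]' 60 30; python3 -m inch '[[[0.2,-0.2,0,0,0,0],[0.36,-0.42,0,0,0,-0.01],[0.52,-0.64,0,0,0,-0.02],[0.7,-0.86,0,0,0,-0.03],[0.85,-1,0,0,0,-0.04],[0.85,-1,0,0,0,-0.04]]]'
```

```text
t: 1.38
eef_pos: [0.3365, 0.4399, 0.405]
ee_rot: [-3.141, 0.0, -0.673]
force: [0.4, -0.6, 0.1]
width: 0.0601
t: 2.12
eef_pos: [0.5081, 0.2386, 0.404]
ee_rot: [3.141, -0.0, -0.801]
force: [-0.1, 0.9, 0.8]
width: 0.0603
```

```bash
python3 -m inch '[[[0.1,-0.25,0,0,0,0],[0.2,-0.5,0,0,0,0],[0.28,-0.75,0,0,0,0],[0.365,-1,0,0,0,0]]]'; python3 -m inch '[[[0,-0.15,0,0,0,0],[0,-0.245,-0.1,0,0,0],[0,-0.245,-0.2,0,0,0],[0,-0.245,-0.2,0,0,0],[0,-0.245,-0.2,0,0,0]]]'; python3 - <<'E'
from h import *
p=arm.camera_params("wrist"); f=arm.grab_frame("wrist"); cv2.imwrite("pics/w1.png",f)
print(p); s=arm.get_state(); print(s["eef_pos"],s["ee_rot"],s["q"])
for X in ([.579,-.010,.124],[.579,-.01,.078]): print(proj("wrist",X,p))
for t in ["red_cap_mid","red_holder"]: print(t,[(round(d["score"],2),[int(v) for v in d["box"]]) for d in arm.search_frame(t,"wrist")])
E
```

```text
t: 2.62
eef_pos: [0.5799, 0.0393, 0.4044]
ee_rot: [3.142, 0.0, -0.796]
force: [0.3, -0.0, -0.2]
width: 0.0601
t: 3.25
eef_pos: [0.5797, -0.0086, 0.3652]
ee_rot: [-3.141, -0.001, -0.796]
force: [0.7, 0.4, 0.1]
width: 0.0599
{'vertical_fov': 69.98340392070872, 'cx': 254.21927742317138, 'cy': 193.18336935490976, 'k1': -0.041176281808284726, 'pose': array([[-7.14629372e-01, -6.68885072e-01, -2.04689084e-01,
         6.34484919e-01],
       [-6.99502916e-01,  6.83043848e-01,  2.10111334e-01,
        -6.52313442e-02],
       [-7.28714851e-04,  2.93332342e-01, -9.56010254e-01,
         3.43554189e-01],
       [ 0.00000000e+00,  0.00000000e+00,  0.00000000e+00,
         1.00000000e+00]])}
[ 0.57962886 -0.00867053  0.36549658] [-3.14075977e+00 -7.70139934e-04 -7.95848310e-01] [ 3.22381766e-01  2.31676051e-01 -2.60208332e-01  3.72797003e-04
 -1.07782617e+00  4.52390326e-01]
[255.60517583 205.47529482]
[255.41832259 190.15432875]
red_cap_mid [(0.83, [230, 163, 281, 224]), (0.82, [288, 249, 315, 301]), (0.78, [141, 39, 200, 97]), (0.26, [434, 21, 512, 96])]
red_holder [(0.92, [186, 116, 323, 243]), (0.72, [6, 33, 115, 184])]
```

View pics/w1.png

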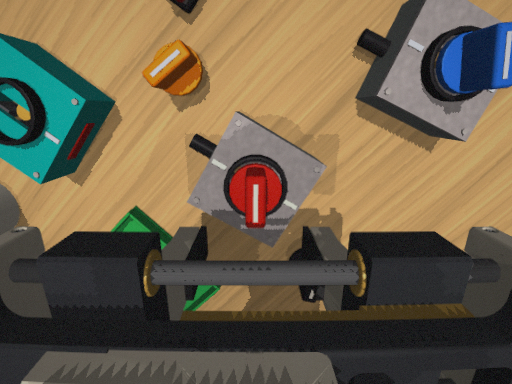

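```bash
python3 - <<'E'
import cv2
f=cv2.imread("pics/w1.png")[105:255,175:335]
cv2.imwrite("pics/w1c.png",cv2.resize(f,None,fx=4,fy=4,interpolation=cv2.INTER_CUBIC))
E
```

```text
(no output)
```

View pics/w1c.png

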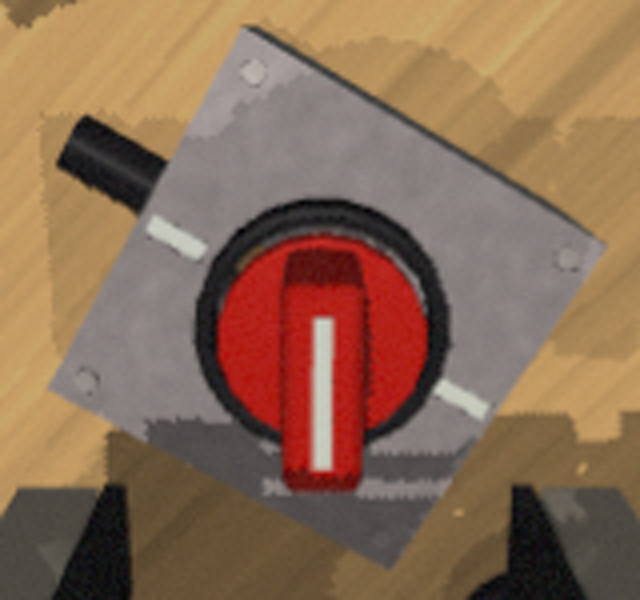

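```bash
python3 - <<'E'
from h import *
T=lambda x,y:(175+x/4,105+y/4)
def pr(l,z,pts):
    m=[atz("wrist",*T(*c),z) for c in pts]; d=m[0]-m[1]; print(l,np.mean(m,0).round(4),np.linalg.norm(d).round(4),np.degrees(np.arctan2(d[1],d[0])))
pr("strip",.124,[(323,318),(321,470)])
pr("bartop",.124,[(323,284),(321,490)])
pr("marks",.062,[(176,238),(463,399)])
pr("lid",.062,[(248,28),(392,568)]);pr("lid2",.062,[(605,245),(50,385)])
pr("collar",.078,[(322,199),(322,455)])
E
```

```text
strip [ 0.5799 -0.011   0.124 ] 0.0341 -46.26507986620712
bartop [ 0.5808 -0.0119  0.124 ] 0.0461 -46.0795365257842
marks [ 0.5794 -0.011   0.062 ] 0.0885 14.231197982910057
lid [ 0.5793 -0.012   0.062 ] 0.1534 -31.07576881330003
lid2 [ 0.5802 -0.0117  0.062 ] 0.1529 -120.96267714022463
collar [ 0.5805 -0.0119  0.078 ] 0.067 -45.5539870966728
```

```bash
python3 -m inch '[[[0,-0.01,-0.1,0,0,0],[0,-0.01,-0.22,0,0,0],[0,-0.01,-0.34,0,0,0],[0,-0.01,-0.42,0,0,0],[0,-0.01,-0.47,0,0,0],[0,-0.01,-0.47,0,0,0]]]'; python3 -m inch '[[[0,0,0,0,0,0],[0,0,0,0,0,0],[0,0,0,0,0,0],[0,0,0,0,0,0],[0,0,0,0,0,0],[0,0,0,0,0,0]]]' 5 40; python3 - <<'E'
from h import *
for n in("side",):
    f=arm.grab_frame(n); cv2.imwrite(f"pics/{n}2.png",f)
s=arm.get_state(); print(s["eef_pos"],s["ee_rot"],s["width"],s["force"],s["moment"])
E
```

```text
t: 4.15
eef_pos: [0.5791, -0.0115, 0.2704]
ee_rot: [3.141, 0.0, -0.797]
force: [-0.5, -0.6, -0.3]
width: 0.0602
t: 4.9
eef_pos: [0.5793, -0.0115, 0.2709]
ee_rot: [-3.141, -0.0, -0.797]
force: [0.5, 1.1, 1.6]
width: 0.0179
[ 0.57925596 -0.01143103  0.27088312] [-3.14101527e+00 -3.38229742e-04 -7.96966267e-01] 0.017888511380456124 [-0.14031342  1.15960827  1.10323846] [ 0.37238143 -0.21503163  0.04986641]
```

View pics/side2.png

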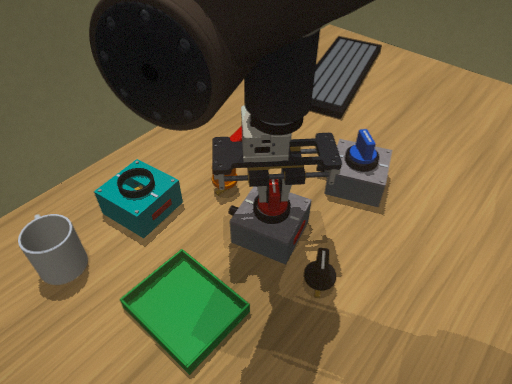

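The bar is gripped at 17.9 mm wide. Next I press 10.5 mm.

```bash
python3 -m inch '[[[0,0,-0.015,0,0,0],[0,0,-0.03,0,0,0],[0,0,-0.042,0,0,0],[0,0,-0.053,0,0,0],[0,0,-0.053,0,0,0],[0,0,-0.053,0,0,0],[0,0,-0.053,0,0,0]]]'
```

```text
t: 5.82
eef_pos: [0.5793, -0.0114, 0.2606]
ee_rot: [-3.141, -0.001, -0.797]
force: [-1.4, 0.9, 7.6]
width: 0.018
```

```bash
python3 -m inch '[[[0,0,0,0,0,0.03],[0,0,0,0,0,0.07],[0,0,0,0,0,0.11],[0,0,0,0,0,0.15],[0,0,0,0,0,0.17],[0,0,0,0,0,0.17]]]'
```

```text
t: 6.58
eef_pos: [0.5796, -0.0116, 0.2609]
ee_rot: [-3.141, -0.002, -0.262]
force: [-0.4, 0.0, 7.6]
width: 0.0176
```

```bash
python3 -m inch '[[[0,0,0,0,0,0.03],[0,0,0,0,0,0.07],[0,0,0,0,0,0.11],[0,0,0,0,0,0.14],[0,0,0,0,0,0.163],[0,0,0,0,0,0.163],[0,0,0,0,0,0.163]]]';  python3 - <<'E'
from h import *
for n in("side","wrist"):
    f=arm.grab_frame(n); cv2.imwrite(f"pics/{n}3.png",f)
s=arm.get_state(); print(s["moment"],s["ee_rot"])
a=cv2.imread("pics/side3.png")[140:270,200:350];b=cv2.imread("pics/wrist3.png")
cv2.imwrite("pics/c3.png",np.hstack([cv2.resize(a,(443,384)),b[:,80:430]]))
E
```

```text
t: 7.45
eef_pos: [0.5797, -0.0116, 0.2609]
ee_rot: [3.141, -0.002, 0.25]
force: [-0.6, -0.3, 6.6]
width: 0.0177
[-0.20447333 -0.02953202  0.00169694] [ 3.14087063e+00 -1.80352018e-03  2.49667786e-01]
```

View pics/c3.png

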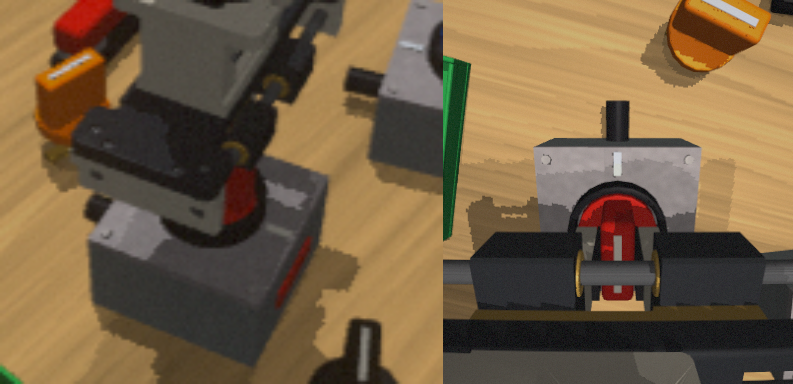

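The bar is aligned with the white marks in the wrist view. Now I lift.

```bash
python3 -m inch '[[[0,0,0.03,0,0,0],[0,0,0.07,0,0,0],[0,0,0.12,0,0,0],[0,0,0.18,0,0,0],[0,0,0.24,0,0,0],[0,0,0.24,0,0,0]]]'
```

```text
t: 8.3
eef_pos: [0.5793, -0.0115, 0.3092]
ee_rot: [-3.142, -0.002, 0.249]
force: [1.2, 1.0, -2.0]
width: 0.0178
```

```bash
python3 -m inch '[[[0,0,0.1,0,0,0],[0,0,0.2,0,0,0],[0,0.18,0.2,0,0,-0.01],[0,0.4,0.2,0,0,-0.03],[0.01,0.62,0.2,0,0,-0.05],[0.01,0.84,0.2,0,0,-0.07],[0.02,1,0.2,0,0,-0.08],[0.02,1,0.2,0,0,-0.08]]]'; python3 -m inch '[[[0,0.04,-0.1,0,0,0],[0,0.04,-0.2,0,0,0],[0,0.04,-0.3,0,0,0],[0,0.04,-0.4,0,0,0],[0,0.04,-0.4,0,0,0]]]'; python3 - <<'E'
from h import *
for n in("side","wrist"):
    f=arm.grab_frame(n); cv2.imwrite(f"pics/{n}4.png",f)
a=cv2.imread("pics/side4.png")[:,60:350];b=cv2.imread("pics/wrist4.png")
cv2.imwrite("pics/c4.png",np.hstack([a,b]))
E
```

```text
t: 9.3
eef_pos: [0.5829, 0.1905, 0.3472]
ee_rot: [3.141, 0.001, 0.0]
force: [-0.4, -0.5, -1.1]
width: 0.0179
t: 9.93
eef_pos: [0.5824, 0.1953, 0.2663]
ee_rot: [3.139, 0.003, -0.003]
force: [0.5, 0.8, -1.3]
width: 0.0177
```

View pics/c4.png

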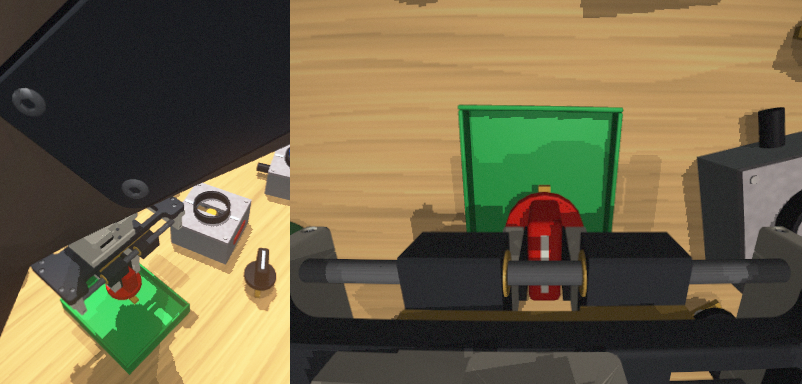

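The wrist view (right) shows the cap held over the tray, between its side walls. Next I lower it to contact.

```bash
python3 -m inch '[[[0,0,-0.06,0,0,0],[0,0,-0.11,0,0,0],[0,0,-0.15,0,0,0],[0,0,-0.175,0,0,0],[0,0,-0.19,0,0,0],[0,0,-0.19,0,0,0],[0,0,-0.19,0,0,0]]]'
```

```text
t: 10.9
eef_pos: [0.5832, 0.1966, 0.2303]
ee_rot: [-3.141, -0.0, -0.002]
force: [-0.0, -0.3, -1.3]
width: 0.0176
```

```bash
python3 -m inch '[[[0,0,-0.005,0,0,0],[0,0,-0.01,0,0,0],[0,0,-0.015,0,0,0],[0,0,-0.015,0,0,0],[0,0,-0.015,0,0,0]]]'
```

```text
t: 11.52
eef_pos: [0.5831, 0.1965, 0.2271]
ee_rot: [3.142, -0.0, -0.002]
force: [0.7, -0.1, -1.1]
width: 0.0177
```

```bash
python3 -m inch '[[[0,0,-0.005,0,0,0],[0,0,-0.01,0,0,0],[0,0,-0.01,0,0,0],[0,0,-0.01,0,0,0]]]'
```

```text
t: 12.02
eef_pos: [0.5831, 0.1965, 0.225]
ee_rot: [3.142, 0.0, -0.002]
force: [-0.3, 0.3, -1.1]
width: 0.018
```

```bash
python3 -m inch '[[[0,0,-0.005,0,0,0],[0,0,-0.01,0,0,0],[0,0,-0.01,0,0,0],[0,0,-0.01,0,0,0]]]'
```

```text
t: 12.52
eef_pos: [0.583, 0.1965, 0.2248]
ee_rot: [-3.141, -0.001, -0.002]
force: [-5.8, -0.4, 12.2]
width: 0.0175
```

```bash
python3 -m inch '[[[0,0,0.005,0,0,0],[0,0,0.008,0,0,0],[0,0,0.008,0,0,0]]]'; python3 -m inch '[[[0,0,0,0,0,0],[0,0,0,0,0,0],[0,0,0,0,0,0],[0,0,0,0,0,0],[0,0,0,0,0,0]]]' 70; python3 -m inch '[[[0,0,0.03,0,0,0],[0,0,0.1,0,0,0],[0,0,0.22,0,0,0],[0,0,0.36,0,0,0],[0,0,0.5,0,0,0],[0,0,0.64,0,0,0],[0,0,0.7,0,0,0],[0,0,0.7,0,0,0]]]'; python3 - <<'E'
from h import *
for n in("side","top","wrist"):
    f=arm.grab_frame(n); cv2.imwrite(f"pics/{n}5.png",f)
    print(n,[(round(d["score"],2),[int(v) for v in d["box"]]) for d in arm.search_frame("blue_cap_mid",n)])
b=cv2.imread("pics/wrist5.png");a=cv2.imread("pics/side5.png")
cv2.imwrite("pics/c5.png",np.hstack([a[:,60:350],b]))
E
```

```text
t: 12.9
eef_pos: [0.5831, 0.1965, 0.2248]
ee_rot: [-3.142, -0.0, -0.002]
force: [-1.6, 0.6, 3.6]
width: 0.018
t: 13.52
eef_pos: [0.5831, 0.1965, 0.2246]
ee_rot: [3.142, 0.0, -0.002]
force: [0.0, 1.2, 0.2]
width: 0.0622
t: 14.52
eef_pos: [0.583, 0.1965, 0.3657]
ee_rot: [-3.14, -0.002, -0.002]
force: [-0.1, 0.2, -0.3]
width: 0.0696
side [(0.98, [349, 131, 374, 162])]
top [(0.71, [345, 226, 367, 250])]
wrist []
```

View pics/c5.png

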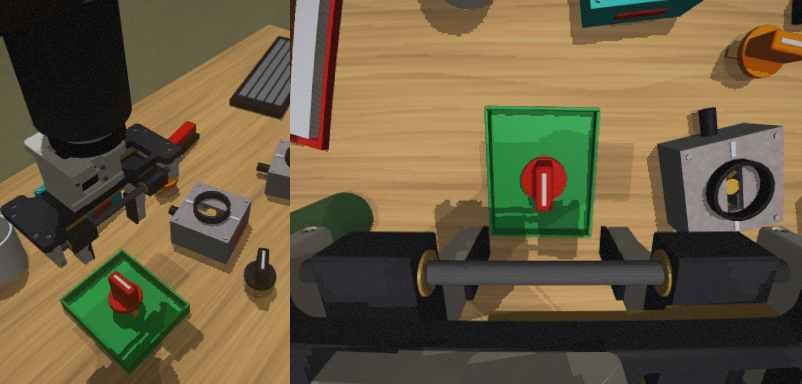

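View pics/top5.png

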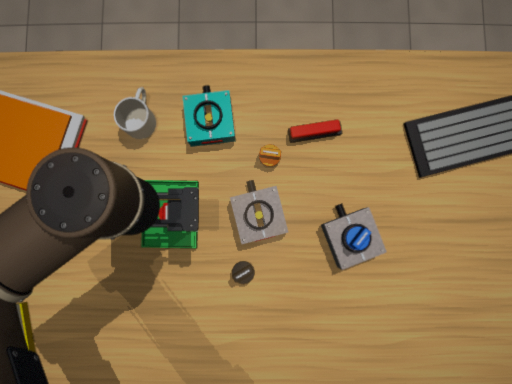

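The red cap stands in the middle of the tray (wrist image about (544,178) in the montage). The red box is empty, and the blue cap sits at (357,238) as before. The gripper is clear.

```bash
python3 -c "
from station import arm
s=arm.get_state();print(s['t'],s['force'],s['width']);print(arm.job_done())"
```

```text
14.825 [-0.17299623  0.69199988  0.30744569] 0.0697805239377199
the job is handed in; nothing more can be done
None
```

The red fuse cap is out of its box and standing upright near the middle of the green tray. I handed the job in at about 14.8 s of the 45 s limit, and no verdict was reported.

- **Removal:** I gripped the bar with 40 N (opening 17.9 mm) and pressed it down about 10.3 mm, with the spring pushing back at about 7.6 N. I then turned it 60° anticlockwise until the bar lined up with the white marks, lifted it out and carried it to the tray.
- **Placing:** The cap touched the tray floor with a brief force of about 12 N. I eased that off to about 4 N before opening the fingers and backing straight up.
- **Last checks:** The pictures showed the red box empty. The blue cap's detection boxes shifted by only 1 px in the side view and up to 4 px in the top view, where the pictures show no movement. The gripper was clear, with a force reading below 1 N.
- **Disagreement:** The top and side cameras put the red box 2 to 3 mm apart, so I used a wrist-camera view for the grasp. No check failed.

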